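# Stand the incubator thermometer in its bay

## Task

The brass thermometer case is lying on its back on the table. Stand it upright on its foot on the green mat in the empty bay on top of the brown drawer unit, in the middle of the mat and square to the bay, with its dial looking out over the drawer fronts. Do not drop it, and leave everything else, the drawer included, as it is.

Things in the scene. Friction and masses are not known exactly. Their poses are not given: they have to be found in the camera images.
- case: Brass thermometer case: flat box 60 mm wide (y), 26 mm thick (x), 110 mm tall (z), cream face, round white dial, 0.3 kg. Origin: centre of its foot (the 60 x 26 mm underside). z points from foot to top; the dial faces -x. It starts on its back, dial up, top roughly away from the robot, origin 13 mm above the table. In the bay no finger fits beside the 60 mm width: hold it there by front and back.
- case_front (a point): A point in the air 80 mm in front of the middle plane of the case (on the dial side), 55 mm above its foot and on its centre line; tells which way the dial looks.
- mat: Green mat, 60 (x) x 66 (y) x 3 mm, fixed on the floor of the one empty bay. Origin: centre of its underside, 146 mm above the table; top at 149 mm. Its -x points out over the drawer fronts, y across the bay. The bay is 74 mm wide between brown dividers 6 mm thick, 70 mm deep (x), their tops 255 mm above the table; it is open in front (-x), behind (+x) and above.
- unit: Brown plastic drawer unit, fixed, 200 mm deep (x), 270 mm wide (y), 140 mm high, two drawers opening to its -x. On top is the three-bay stand, 6 mm floor, bays 80 mm apart along y with the middle one over the origin. Origin: centre of its underside, on the table.
- unit_drawer0_handle (a point): Grip point of the top drawer's black handle; the drawer may be a little open and stays as it is.
- white_gauge: White plastic gauge, 58 x 30 x 95 mm high, standing in one of the other bays. Origin: centre of its underside. Leave alone.
- grey_gauge: Grey plastic gauge, 58 x 30 x 100 mm high, standing in one of the other bays. Origin: centre of its underside. Leave alone.
- cone_a: Ivory plastic egg cone, 60 mm across at its foot, 80 mm high, standing on the table. Origin: centre of its underside. Leave alone.
- cone_b: The other, identical ivory egg cone. Leave alone.
- hinge: Grey cast aluminium hinge lying open and flat, 84 (x) x 104 (y) x 14 mm. Origin: centre of its underside. Leave alone.
- vent_slider: Red plastic vent slider lying flat, 50 (x) x 120 (y) mm, 8 mm thick with a tab to 23 mm high. Origin: centre of its underside. Leave alone.
There are look-alikes about, which are no part of the job. Leave any blue or pink look-alike of the case alone.

How it is judged:
At the end, for the whole second after the job is handed in: The case stands still on its foot on the green mat, upright within 0.08 rad with its top up, the foot's centre within 18 mm of the mat's centre, square to the bay within 0.2 rad, the dial facing out over the drawer fronts (angle between case's own z axis and vertical below 0.08 rad and horizontal distance between case and mat below 0.018 m and z of case in the frame of mat between 0 and 0.008 m and angle between the x axis of case and the x axis of mat, either way round below 0.2 rad and x of case_front in the frame of mat below -0.04 m and linear speed of case below 0.02 m/s and angular speed of case below 0.15 rad/s); the robot touches nothing.
It fails at once if the case is dropped (it falls free, touching nothing, faster than 0.5 m/s, a fall of some 13 mm) (contact force between case and anything else below 0.001 N and linear speed of case above 0.5 m/s).
It fails at once if a gauge in the stand is moved more than 20 mm (distance of any of white_gauge, grey_gauge from where it was at the start of the episode above 0.02 m).
It fails at once if an egg cone is moved more than 20 mm (distance of any of cone_a, cone_b from where it was at the start of the episode above 0.02 m).
It fails at once if the hinge or the vent slider is moved more than 20 mm (distance of any of hinge, vent_slider from where it was at the start of the episode above 0.02 m).
It fails at once if the top drawer is moved more than 15 mm (distance of unit_drawer0_handle from where it was at the start of the episode above 0.015 m).
It also fails if it takes over 64 s, if anything falls off the work surface, if the arm or the gripper's body presses on something with over 40 N, if the wrist force passes 120 N, or if a joint passes its speed limit or range.

## Robot

A 7-joint arm with a two-finger parallel gripper is mounted at the origin on the work surface. World frame = base frame: x ahead of the robot, y to its left, z up, the work surface at z = 0. Lengths are in m, angles in rad, forces in N, time in s.
With the tool pointing down it reaches from about 0.4 to 0.85 m from the base axis. Payload 10.4 kg.
Tool frame: the origin (TCP) lies between the finger pads; the fingertips stand 19 mm ahead of it and the grasp point (between the pads) is the TCP (manip.tips_ahead is the distance from the TCP to the fingertips, in m); z points along the fingers, y is the line along which they close (so a half turn about z gives the same grasp; the last joint's range is limited). The gripper opens to 85 mm and grips with 20 to 120 N. Pads are 22 mm wide; open, the fingers measure 114 mm over their backs; the gripper's body (76 mm by 85 mm) begins 54 mm behind the grasp point. The pads swing forward as they close: fully open they stand 13 mm farther back than shut.
Start: joints at [-1.287, 0.332, -0.065, 1.46, 0.022, 1.35, -0.088], TCP at [0.189, 0.596, 0.25] pointing down, gripper open.
Joint ranges: [-2.6, 2.6], [-0.5, 2.12], [-1.47, 1.34], [0.16, 2.42], [-1.27, 4.41], [0.06, 2.06], [-2.6, 2.6]. Speed limits (rad/s): [2.22, 2.22, 2.79, 2.79, 3.14, 3.14, 3.14].

## Interface

Orientations are given as a unit quaternion [x, y, z, w].
In Python, from workcell import manip, viewer gives the robot as it stands.
- The arm moves only by the tool arm_command, never from a script. Its argument "series" is text: rows parted by semicolons, each of 5 numbers parted by spaces: the closure, from 0 (fully open) to 1 (shut), then the shift along the tool's x, y, z normalised to -1 to 1, where 1 is 0.4 m, then the turn about the tool's z normalised to -1 to 1, where 1 is 180 degrees. In form: jaw tx ty tz spin; .... A call has exactly 10 rows; each row shifts and turns the commanded pose from where the row before left it, along the tool's axes as they then stand; what a row does not reach is not made up. A row lasts 1/8 s, in which the tool goes at most 62.5 mm and 10.7 degrees, less where a joint would pass 70% of its speed; a pose out of reach is approached as far as the arm can. A call with a number of a shift or a turn outside -1 to 1 is refused whole. A call with a gripper value outside its range is refused whole. The fingers move at their own pace and stop on an object; "newtons" is the grip in N (left out, the last holds). Time passes only in rows, so rows that do not move let the fingers close, or fill a call up. It gives the time, the measured TCP pose, the force, the opening and the grip force at its end, in the units of the state.
- manip.get_obs(): the state, without advancing time (a new reading comes with each control period).
- viewer.camera(name): name is "scene" or "top"; returns a dict with "pixels" (400x640x3 uint8, red, green, blue), "intrinsics" (3x3 intrinsics, pixels), "D" ([k1, k2, p1, p2, k3] as OpenCV has them; the pictures are not rectified), "extrinsics" (4x4, takes a point from world to camera coordinates). Camera axes: x right, y up, looking along -z (the intrinsics and any distortion apply to the point x, -y, -z); pixel columns grow to the right and rows downward; lengths in m; the calibration is good to about 2 mm. A picture is of the moment at which its call begins. There is no depth.
- manip.hand_in(): hands the job in; it is judged then, once.
The state is a dict: "clock": time; "joint_pos": joint angles; "joint_velocities": joint speeds; "tau": joint torques, N m; "position": TCP position; "ee_rot": TCP orientation; "ft_force": force on the tool from outside, world axes, zero at the start; "torque": the same for the moment, N m; "grip_width": opening from 0.0 (shut) to 1.0 (fully open); "grasp_force": force on a finger pad.
Only numpy, scipy, OpenCV 4.12 (cv2) and the standard library are available. Lean on these libraries where they do the work, as an engineer would, in place of code of your own. Each camera call takes 0.05 s, during which the arm holds its last target. There are 200 camera calls.

## Working session

There is one attempt and no reset: what is moved stays moved. The work goes in short steps, Python scripts to look and compute and a tool call to move; the robot and the scene stay as the last step left them, time stands still between calls to the robot, and variables do not carry over. Pictures are saved under pics/ and viewed, at most 10 in all, crops included, and the job is handed in when it is done.

Besides the shell and the picture viewer there is one more tool, called after "Emit:" in YAML: its name, and indented under it one key for each argument. arm_command: Moves the arm, as the interface text tells. Scaled input: -1 to 1 covers 0.4 m each way for a shift and 180 degrees each way for a turn. Its arguments: {"type":"object","properties":{"series":{"type":"string"},"newtons":{"type":"number"}},"required":["series"]}

```bash
ls; mkdir -p pics; python3 - <<'E'
from workcell import manip, viewer
import cv2, numpy as np
for n in ("scene","top"):
    c=viewer.camera(n); cv2.imwrite(f"pics/{n}0.png",c["pixels"][:,:,::-1])
    print(n,c["intrinsics"].tolist(),c["D"],np.round(c["extrinsics"],4).tolist())
print(manip.get_obs(), manip.tips_ahead)
E
```

```text
pics
scene [[366.88974555583644, 0.0, 319.04681463253553], [0.0, 366.88974555583644, 199.77282260545982], [0.0, 0.0, 1.0]] [-0.03033281  0.          0.          0.          0.        ] [[-0.4798, 0.8773, 0.0071, 0.299], [-0.4647, -0.261, 0.8462, 0.1169], [0.7442, 0.4027, 0.5329, -1.2458], [0.0, 0.0, 0.0, 1.0]]
top [[386.22201854356564, 0.0, 323.6479440721167], [0.0, 386.22201854356564, 194.40763138789387], [0.0, 0.0, 1.0]] [-0.07545192  0.          0.          0.          0.        ] [[0.0192, -0.9998, 0.0101, -0.0967], [0.9816, 0.0208, 0.1898, -0.4926], [-0.19, 0.0063, 0.9818, -0.9543], [0.0, 0.0, 0.0, 1.0]]
{'clock': 0.1, 'joint_pos': array([-1.28660396,  0.33282743, -0.06471915,  1.46083051,  0.02158436,
        1.34988461, -0.08853552]), 'joint_velocities': array([-2.29764243e-04, -7.56664099e-04,  2.25053882e-03, -2.22338464e-04,
        5.50046273e-04, -4.10975554e-04, -7.13125247e-05]), 'tau': array([ 3.49655631e-03, -6.26751494e+01,  4.99976857e-02, -3.92423344e+01,
        1.62783335e-02,  7.02131903e-03,  3.08314884e-05]), 'position': array([0.18864721, 0.59553887, 0.24959661]), 'ee_rot': array([ 1.52796373e-01,  9.88257494e-01, -6.22580480e-04, -7.94389340e-05]), 'ft_force': array([ 0.12761774,  0.99282851, -0.86302936]), 'torque': array([-0.00520515, -0.01070463,  0.01064704]), 'grasp_force': 0.0, 'grip_width': 0.998282600212504} 0.019
```

View pics/scene0.png

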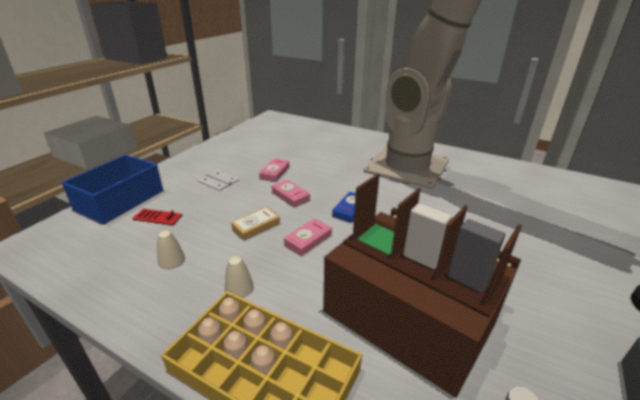

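View pics/top0.png

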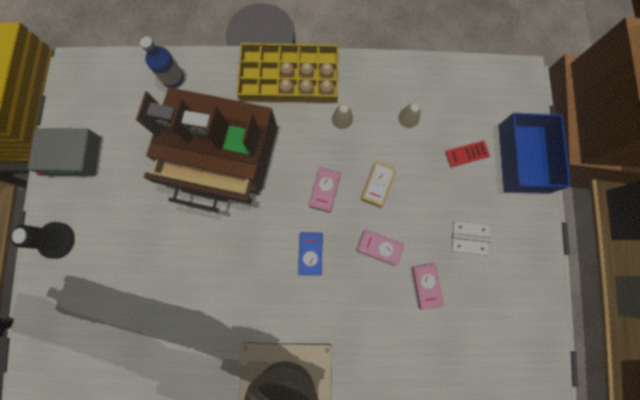

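Candidates that look like the case, in the top view: pink (325,189), pink (381,247), pink (428,286), blue (311,254) and brass with a cream face (378,184). Brass is the one described, and it sits at (256,222) in the scene view. The empty bay with the green mat is at top (237,139) and scene (380,238). I'll check these in one close crop.

```bash
cat > h.py <<'E'
import cv2, numpy as np
from workcell import manip, viewer
F=np.diag([1.,-1,-1])
def cam(n):
    c=viewer.camera(n); E=np.array(c["extrinsics"]); return dict(im=c["pixels"],K=np.array(c["intrinsics"]),D=np.array(c["D"]),R=F@E[:3,:3],t=F@E[:3,3])
def proj(c,P): return cv2.projectPoints(np.array(P,float).reshape(-1,3),cv2.Rodrigues(c["R"])[0],c["t"],c["K"],c["D"])[0].reshape(-1,2)
def plane(c,uv,z):
    n=cv2.undistortPoints(np.array(uv,float).reshape(-1,1,2),c["K"],c["D"]).reshape(-1,2)
    d=np.c_[n,np.ones(len(n))]@c["R"]; o=-c["R"].T@c["t"]
    return o+d*((z-o[2])/d[:,2])[:,None]
def tri(c1,u1,c2,u2):
    P=[np.c_[c["R"],c["t"]] for c in(c1,c2)]
    n=[cv2.undistortPoints(np.array(u,float).reshape(-1,1,2),c["K"],c["D"]).reshape(-1,2).T for c,u in((c1,u1),(c2,u2))]
    X=cv2.triangulatePoints(P[0],P[1],n[0],n[1]); return (X[:3]/X[3]).T
E
python3 - <<'E'
from h import *
t,s=cam("top"),cam("scene")
def crop(c,x,y,w,h,f): return cv2.resize(c["im"][y:y+h,x:x+w,::-1],None,fx=f,fy=f,interpolation=cv2.INTER_CUBIC)
a=crop(t,340,150,80,60,5); b=crop(s,220,195,80,60,5)
d=crop(t,130,80,160,120,2.5); e=crop(s,320,165,200,150,2)
cv2.imwrite("pics/crop1.png",np.vstack([np.hstack([a,b]),np.hstack([d,e])]))
for n,c in(("top",t),("scene",s)):
    hsv=cv2.cvtColor(c["im"],cv2.COLOR_RGB2HSV)
    m=cv2.inRange(hsv,(45,120,40),(80,255,255)); ys,xs=np.nonzero(m); print(n,"green",xs.mean(),ys.mean(),cv2.boxPoints(cv2.minAreaRect(np.c_[xs,ys])).round(1).tolist())
    print("tcp",proj(c,[manip.get_obs()["position"]]))
E
```

```text
top green 234.77242888402625 139.62800875273524 [[221.6999969482422, 148.6999969482422], [226.5, 124.69999694824219], [251.6999969482422, 129.6999969482422], [246.8000030517578, 153.8000030517578]]
tcp [[ -7.73298838 313.97519504]]
scene green 378.66089965397924 238.33391003460207 [[359.0, 239.0], [368.3999938964844, 220.1999969482422], [398.3999938964844, 235.1999969482422], [389.0, 254.0]]
tcp [[674.83987153 158.38682001]]
```

View pics/crop1.png

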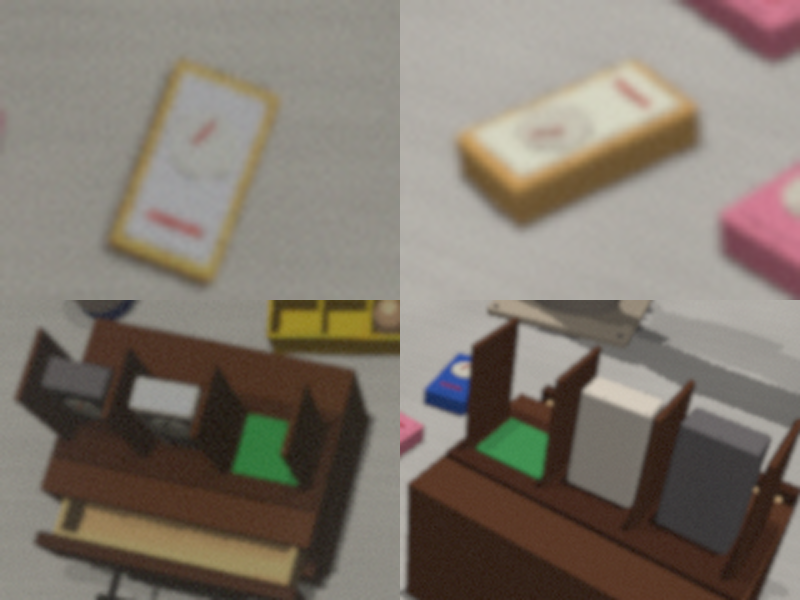

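The crop confirms the brass case: cream face, dial toward the far end, foot and red label nearer the robot. The mat's front edge is visible in the top view, around (223,149) to (249,154). Next, triangulate.

```bash
python3 - <<'E'
from h import *
np.set_printoptions(precision=4,suppress=True)
t,s=cam("top"),cam("scene")
print("cams",-t["R"].T@t["t"],-s["R"].T@s["t"])
ut=[(376,162.4),(396,169.6),(361.6,198.6),(382.4,206.6)]; us=[(243.6,233),(232,222.4),(279.4,216.4),(266.4,207)]
print("tri",tri(t,ut,s,us)); pt=plane(t,ut,.026); print(pt); print(plane(s,us,.026))
foot=(pt[2]+pt[3])/2; top=(pt[0]+pt[1])/2; v=foot-top; print("foot",foot,"top",top,"len",np.linalg.norm(v),np.linalg.norm(pt[0]-pt[1]),"axis deg",np.degrees(np.arctan2(-v[1],-v[0])))
um=[(228,126),(222.8,149.2),(249.2,154.4)]
p=plane(t,um,.149); print("mat top",p, np.linalg.norm(p[0]-p[1]),np.linalg.norm(p[2]-p[1]))
d=p[1]-p[0]; e=p[2]-p[1]
print("mat -x dir deg",np.degrees(np.arctan2(d[1],d[0])),"from y edge",np.degrees(np.arctan2(e[1],e[0]))-0, "centre",(p[0]+p[2])/2)
# mat in scene: crop corners left(478,447) back?(525,396) front (545,478)
um2=[(320+(478-400)/2,165+(447-300)/2),(320+(518-400)/2,165+(396+22-300)/2)]
print(plane(s,um2,.149)); print("mat proj in scene",proj(s,p))
# mask fit of mat in top: green edges
E
```

```text
cams [ 0.3041 -0.0804  1.0314] [1.1249 0.27   0.5628]
tri [[ 0.5906 -0.2267  0.0214]
 [ 0.571  -0.2801  0.0221]
 [ 0.4904 -0.1885  0.0222]
 [ 0.4701 -0.244   0.0217]]
[[ 0.5897 -0.2267  0.026 ]
 [ 0.5709 -0.2807  0.026 ]
 [ 0.4894 -0.1876  0.026 ]
 [ 0.4691 -0.2428  0.026 ]]
[[ 0.595  -0.2217  0.026 ]
 [ 0.5748 -0.2744  0.026 ]
 [ 0.495  -0.1859  0.026 ]
 [ 0.4755 -0.2405  0.026 ]]
foot [ 0.4792 -0.2152  0.026 ] top [ 0.5803 -0.2537  0.026 ] len 0.1081471093320064 0.05723398118076724 axis deg -20.838877063493154
mat top [[0.6385 0.1487 0.149 ]
 [0.5797 0.157  0.149 ]
 [0.568  0.0929 0.149 ]] 0.059418455579428195 0.06521483239897069
mat -x dir deg 171.96759574212874 from y edge -100.37876028348684 centre [0.6032 0.1208 0.149 ]
[[0.6273 0.0838 0.149 ]
 [0.5673 0.0996 0.149 ]]
mat proj in scene [[391.0331 253.4239]
 [406.0452 236.4636]
 [375.6003 223.1861]]
```

Emit:
arm_command:
  series: "0 -0.076 -0.086 -0.015 0; 0 -0.076 -0.086 -0.015 0; 0 -0.076 -0.086 -0.015 0; 0 -0.076 -0.086 -0.015 0; 0 -0.076 -0.086 -0.015 0; 0 -0.076 -0.086 -0.015 0; 0 -0.076 -0.086 -0.015 0; 0 -0.076 -0.086 -0.015 0; 0 -0.076 -0.086 -0.015 0; 0 -0.076 -0.086 -0.015 0"
  newtons: 20

```text
clock: 1.55
position: [0.375, 0.1746, 0.3107]
ee_rot: [0.153, 0.988, 0.0, 0.0]
ft_force: [0.3, 0.3, -0.6]
grip_width: 0.996
grasp_force: 0.0
```

Emit:
arm_command:
  series: "0 -0.076 -0.086 0 0; 0 -0.076 -0.086 0 0; 0 -0.076 -0.086 0 0; 0 -0.076 -0.086 0 0; 0 -0.076 -0.086 0 0; 0 -0.076 -0.086 0 0; 0 -0.076 -0.086 0 0; 0 -0.076 -0.086 0 0; 0 -0.076 -0.086 0 0; 0 0 0 0 0"

```text
clock: 2.8
position: [0.5418, -0.205, 0.3096]
ee_rot: [0.155, 0.988, -0.001, -0.001]
ft_force: [0.0, 0.4, 1.0]
grip_width: 1.0
grasp_force: 0.0
```

```bash
cat > go.py <<'E'
# go.py x y z yawdeg(of tool y, mod 180): prints remaining move in command units (shift after the turn)
import sys
from h import *
from scipy.spatial.transform import Rotation as Ro
x,y,z,a=map(float,sys.argv[1:]); o=manip.get_obs(); R=Ro.from_quat(o["ee_rot"])
m=R.as_matrix(); cur=np.degrees(np.arctan2(m[1,1],m[0,1])); sp=-((a-cur+90)%180-90)
d=np.array([x,y,z])-o["position"]; R2=R*Ro.from_euler("z",sp,degrees=True)
print("pos",o["position"].round(4),"tool y deg",round(cur,1),"tilt",m[:,2].round(3),"q7",o["joint_pos"].round(2),"grip",round(o["grip_width"],3),round(o["grasp_force"],1),"F",o["ft_force"].round(1),"t",o["clock"])
print("before turn",(R.inv().apply(d)/.4).round(4),"after turn",(R2.inv().apply(d)/.4).round(4),"spin",round(sp/180,4),"(",round(sp,1),"deg)")
E
python3 go.py .5618 -.2468 .12 69.2
```

```text
pos [ 0.5418 -0.205   0.3096] tool y deg 72.1 tilt [-0.002 -0.003 -1.   ] q7 [-0.42  0.26  0.86  1.53 -0.19  1.44  1.71] grip 1.0 0.0 F [0.  0.4 1. ] t 2.8
before turn [-0.08   -0.0826  0.4742] after turn [-0.0842 -0.0783  0.4742] spin 0.0164 ( 2.9 deg)
```

Emit:
arm_command:
  series: "0 0 0 0 0.0164; 0 -0.042 -0.039 0.05 0; 0 -0.042 -0.039 0.06 0; 0 0 0 0.07 0; 0 0 0 0.1 0; 0 0 0 0.1 0; 0 0 0 0.095 0; 0 0 0 0 0; 0 0 0 0 0; 0 0 0 0 0"

```text
clock: 4.05
position: [0.5635, -0.2429, 0.1222]
ee_rot: [0.178, 0.984, 0.0, 0.001]
ft_force: [0.6, 0.5, 0.7]
grip_width: 1.003
grasp_force: 0.0
```

```bash
python3 go.py .5618 -.2468 .022 69.2
python3 - <<'E'
from h import *
t,s=cam("top"),cam("scene")
def crop(c,x,y,w,h,f): return cv2.resize(c["im"][y:y+h,x:x+w,::-1],None,fx=f,fy=f,interpolation=cv2.INTER_CUBIC)
cv2.imwrite("pics/c2.png",np.hstack([crop(t,330,110,100,100,4),crop(s,200,160,100,100,4)]))
E
```

```text
pos [ 0.5635 -0.2429  0.1222] tool y deg 69.5 tilt [ 0.003 -0.    -1.   ] q7 [-0.27  0.51  0.79  1.68 -0.39  1.12  1.84] grip 1.003 0.0 F [0.6 0.5 0.7] t 4.05
before turn [ 0.0013 -0.0108  0.2505] after turn [ 0.0012 -0.0108  0.2505] spin 0.0016 ( 0.3 deg)
```

View pics/c2.png

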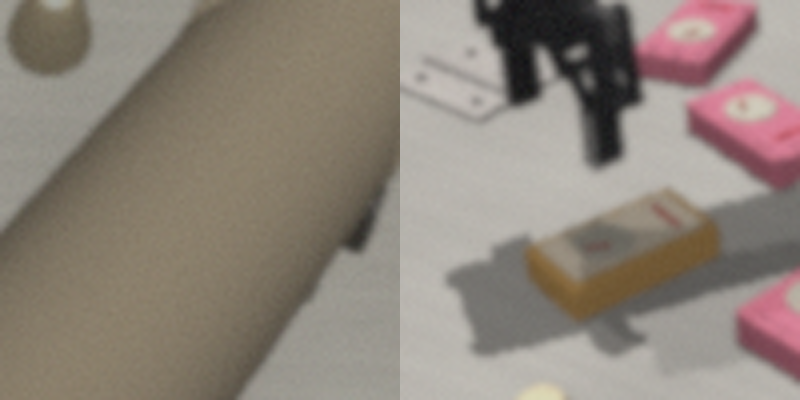

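The picture shows the gripper above the far end of the case, straddling it at scene crop (560,90)–(600,150). Descend and grip.

Emit:
arm_command:
  series: "0 0.001 -0.006 0.05 0; 0 0 -0.005 0.06 0; 0 0 0 0.06 0; 0 0 0 0.04 0; 0 0 0 0.035 0; 0 0 0 0 0; 0.5 0 0 0 0; 0.5 0 0 0 0; 0.5 0 0 0 0; 0.5 0 0 0 0"
  newtons: 20

```text
clock: 5.4
position: [0.5614, -0.2466, 0.0233]
ee_rot: [0.178, 0.984, 0.0, 0.001]
ft_force: [-0.3, 1.1, 6.1]
grip_width: 0.697
grasp_force: 22.0
```

```bash
python3 go.py .5618 -.2468 .022 69.2
```

```text
pos [ 0.5614 -0.2466  0.0233] tool y deg 69.5 tilt [ 0.002  0.    -1.   ] q7 [-0.2   0.63  0.71  1.74 -0.49  0.96  1.91] grip 0.697 22.0 F [-0.3  1.1  6.1] t 5.4
before turn [-0.0012  0.      0.0032] after turn [-0.0012  0.      0.0032] spin 0.0016 ( 0.3 deg)
```

Emit:
arm_command:
  series: "0.5 0.005 0 -0.019 0; 0.5 0.005 0 -0.0185 0; 0.5 0.008 0 -0.018 0; 0.5 0.009 0 -0.017 0; 0.5 0.011 0 -0.016 0; 0.5 0.0115 0 -0.016 0; 0.5 0.014 0 -0.014 0; 0.5 0.014 0 -0.013 0; 0.5 0.016 0 -0.0115 0; 0.5 0.016 0 -0.0105 0"

```text
clock: 6.65
position: [0.5191, -0.2311, 0.0839]
ee_rot: [0.178, 0.984, 0.0, -0.0]
ft_force: [-0.7, 0.1, -4.6]
grip_width: 0.696
grasp_force: 22.7
```

```bash
python3 go.py .5618 -.2468 .022 69.2
python3 - <<'E'
from h import *
t,s=cam("top"),cam("scene")
def crop(c,x,y,w,h,f): return cv2.resize(c["im"][y:y+h,x:x+w,::-1],None,fx=f,fy=f,interpolation=cv2.INTER_CUBIC)
cv2.imwrite("pics/c3.png",np.hstack([crop(t,330,130,100,100,4),crop(s,210,140,100,100,4)]))
E
```

```text
pos [ 0.5191 -0.2311  0.0839] tool y deg 69.5 tilt [-0.  0. -1.] q7 [-0.31  0.46  0.79  1.83 -0.38  1.01  1.86] grip 0.696 22.7 F [-0.7  0.1 -4.6] t 6.65
before turn [-0.1137  0.0007  0.1548] after turn [-0.1137  0.0012  0.1548] spin 0.0015 ( 0.3 deg)
```

View pics/c3.png

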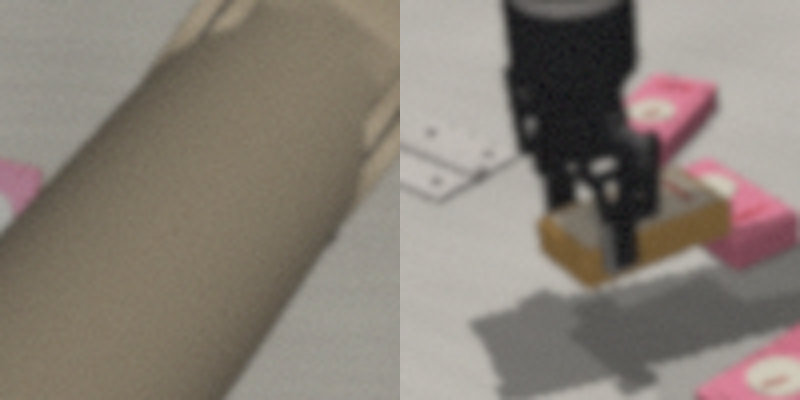

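The case stayed level: even at 20 N the pads hold its moment. I'll lower it to about 10 mm above the table, then see how the grip force follows the closure setting, so gravity can turn it in relaxed pads with its foot on the table.

Emit:
arm_command:
  series: "0.5 0 0 0.03 0; 0.5 0 0 0.03 0; 0.5 0 0 0.03 0; 0.5 0 0 0.03 0; 0.34 0 0 0 0; 0.34 0 0 0 0; 0.34 0 0 0 0; 0.34 0 0 0 0; 0.34 0 0 0 0; 0.34 0 0 0 0"

```text
clock: 8.0
position: [0.5196, -0.2312, 0.0358]
ee_rot: [0.178, 0.984, 0.0, 0.0]
ft_force: [-0.3, -0.6, -3.6]
grip_width: 0.696
grasp_force: 23.0
```

Emit:
arm_command:
  series: "0.32 0 0 0 0; 0.32 0 0 0 0; 0.32 0 0 0 0; 0.32 0 0 0 0; 0.32 0 0 0 0; 0.32 0 0 0 0; 0.32 0 0 0 0; 0.32 0 0 0 0; 0.32 0 0 0 0; 0.32 0 0 0 0"

```text
clock: 9.25
position: [0.5196, -0.2313, 0.0357]
ee_rot: [0.178, 0.984, 0.0, 0.0]
ft_force: [0.2, -0.2, -4.0]
grip_width: 0.702
grasp_force: 23.0
```

Emit:
arm_command:
  series: "0.31 0 0 0 0; 0.31 0 0 0 0; 0.31 0 0 0 0; 0.31 0 0 0 0; 0.31 0 0 0 0; 0.31 0 0 0 0; 0.305 0 0 0 0; 0.305 0 0 0 0; 0.305 0 0 0 0; 0.305 0 0 0 0"

```text
clock: 10.5
position: [0.5196, -0.2313, 0.0357]
ee_rot: [0.178, 0.984, 0.0, 0.0]
ft_force: [-0.6, 0.1, -3.5]
grip_width: 0.7
grasp_force: 23.0
```

Emit:
arm_command:
  series: "0.3 0 0 0 0; 0.3 0 0 0 0; 0.3 0 0 0 0; 0.3 0 0 0 0; 0.3 0 0 0 0; 0.3 0 0 0 0; 0.3 0 0 0 0; 0.3 0 0 0 0; 0.3 0 0 0 0; 0.3 0 0 0 0"

```text
clock: 11.75
position: [0.5196, -0.2313, 0.0357]
ee_rot: [0.178, 0.984, 0.0, 0.0]
ft_force: [-0.9, 0.5, -2.5]
grip_width: 0.702
grasp_force: 8.8
```

Emit:
arm_command:
  series: "0.296 0 0 0 0; 0.296 0 0 0 0; 0.296 0 0 0 0; 0.296 0 0 0 0; 0.296 0 0 0 0; 0.296 0 0 0 0; 0.296 0 0 0 0; 0.296 0 0 0 0; 0.296 0 0 0 0; 0.296 0 0 0 0"

```text
clock: 13.0
position: [0.5196, -0.2313, 0.0357]
ee_rot: [0.178, 0.984, 0.0, 0.0]
ft_force: [-0.0, -0.9, 0.9]
grip_width: 0.706
grasp_force: 0.0
```

```bash
python3 - <<'E'
from h import *
t,s=cam("top"),cam("scene")
def crop(c,x,y,w,h,f): return cv2.resize(c["im"][y:y+h,x:x+w,::-1],None,fx=f,fy=f,interpolation=cv2.INTER_CUBIC)
cv2.imwrite("pics/c4.png",crop(s,210,150,100,80,6))
# predicted: case lying with foot, for comparison
E
```

```text
(no output)
```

View pics/c4.png

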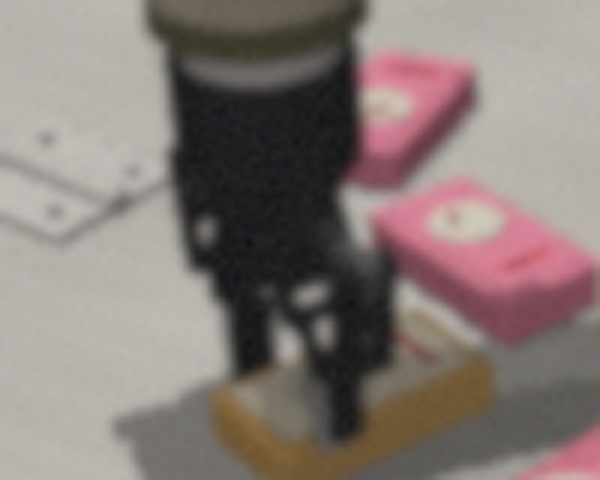

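The case lies flat on the table again, with the finger at crop (345,400) close to its far end. I'll regrip nearer that end and higher up, so the contact is small, with a light closure.

Emit:
arm_command:
  series: "0.2 0 0 0 0; 0.2 0 0 0 0; 0.2 -0.02 0 0 0; 0.2 -0.02 0 0.008 0; 0.2 0 0 0 0; 0.305 0 0 0 0; 0.305 0 0 0 0; 0.305 0 0 0 0; 0.299 0 0 0 0; 0.299 0 0 0 0"

```text
clock: 14.35
position: [0.5345, -0.2369, 0.0324]
ee_rot: [0.178, 0.984, 0.0, -0.0]
ft_force: [0.1, -1.0, -1.6]
grip_width: 0.697
grasp_force: 3.8
```

Emit:
arm_command:
  series: "0.299 0 0 0 0; 0.299 0.005 0 -0.019 0; 0.299 0.006 0 -0.019 0; 0.299 0.007 0 -0.019 0; 0.299 0.009 0 -0.018 0; 0.299 0 0 0 0; 0.299 0 0 0 0; 0.299 0 0 0 0; 0.299 0 0 0 0; 0.299 0 0 0 0"

```text
clock: 15.6
position: [0.5247, -0.2332, 0.0625]
ee_rot: [0.178, 0.984, -0.0, 0.0]
ft_force: [2.5, -1.1, -0.3]
grip_width: 0.703
grasp_force: 3.3
```

```bash
python3 go.py .5618 -.2468 .022 69.2;python3 - <<'E'
from h import *
t,s=cam("top"),cam("scene")
def crop(c,x,y,w,h,f): return cv2.resize(c["im"][y:y+h,x:x+w,::-1],None,fx=f,fy=f,interpolation=cv2.INTER_CUBIC)
cv2.imwrite("pics/c5.png",crop(s,210,150,100,80,6))
E
```

```text
pos [ 0.5247 -0.2332  0.0625] tool y deg 69.5 tilt [ 0. -0. -1.] q7 [-0.28  0.5   0.77  1.83 -0.42  0.98  1.88] grip 0.703 3.3 F [ 2.5 -1.1 -0.3] t 15.6
before turn [-0.0988  0.0006  0.1013] after turn [-0.0988  0.0011  0.1013] spin 0.0015 ( 0.3 deg)
```

View pics/c5.png

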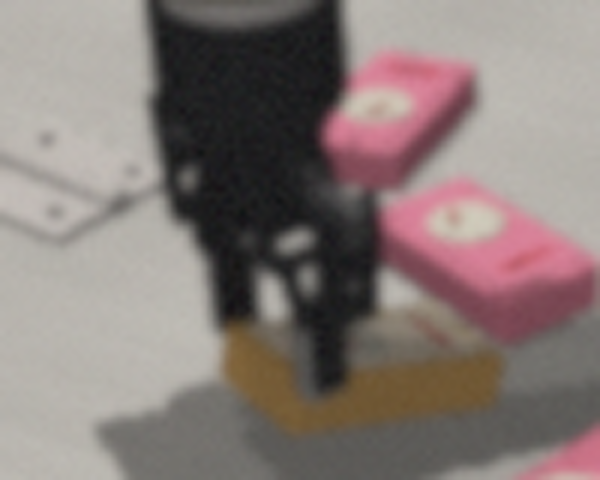

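It works: the foot stays on the table at crop (495,390) while the gripped end rises. Continue the arc.

Emit:
arm_command:
  series: "0.299 0.01 0 -0.015 0; 0.299 0.01 0 -0.015 0; 0.299 0.015 0 -0.017 0; 0.299 0.015 0 -0.017 0; 0.299 0.018 0 -0.014 0; 0.299 0.018 0 -0.014 0; 0.299 0.02 0 -0.0105 0; 0.299 0.02 0 -0.0105 0; 0.299 0 0 0 0; 0.299 0 0 0 0"

```text
clock: 16.95
position: [0.4775, -0.2155, 0.1078]
ee_rot: [0.178, 0.984, -0.0, 0.0]
ft_force: [1.0, -0.4, 2.1]
grip_width: 0.701
grasp_force: 2.6
```

```bash
python3 go.py .5618 -.2468 .022 69.2;python3 - <<'E'
from h import *
t,s=cam("top"),cam("scene")
def crop(c,x,y,w,h,f): return cv2.resize(c["im"][y:y+h,x:x+w,::-1],None,fx=f,fy=f,interpolation=cv2.INTER_CUBIC)
cv2.imwrite("pics/c6.png",crop(s,210,130,100,100,6))
E
```

```text
pos [ 0.4775 -0.2155  0.1078] tool y deg 69.5 tilt [ 0.001 -0.    -1.   ] q7 [-0.4   0.32  0.85  1.93 -0.28  1.02  1.79] grip 0.701 2.6 F [ 1.  -0.4  2.1] t 16.95
before turn [-0.2246  0.0006  0.2146] after turn [-0.2246  0.0017  0.2146] spin 0.0015 ( 0.3 deg)
```

View pics/c6.png

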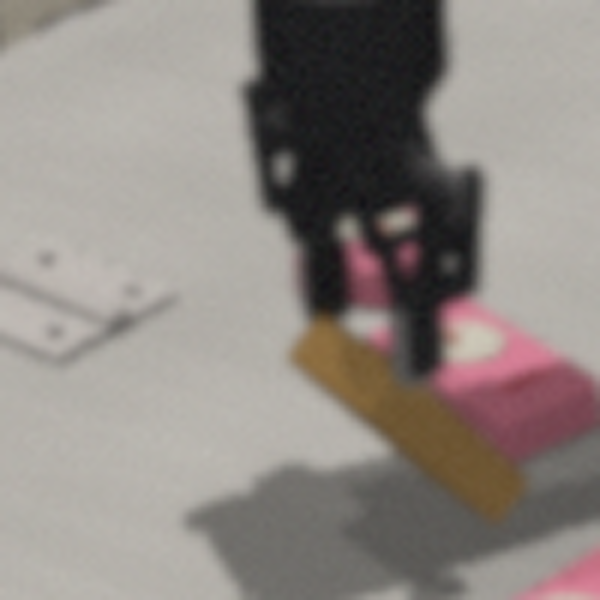

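About 50° up, turning on the foot's edge at crop (510,500) with the finger at the top end (420,370). Finish the arc.

Emit:
arm_command:
  series: "0.299 0.022 0 -0.005 0; 0.299 0.022 0 -0.005 0; 0.299 0.0225 0 -0.0015 0; 0.299 0.0225 0 -0.0015 0; 0.299 0.023 0 0.002 0; 0.299 0.023 0 0.002 0; 0.299 0.012 0 0.003 0; 0.299 0.012 0 0.003 0; 0.299 0 0 0 0; 0.299 0 0 0 0"

```text
clock: 18.3
position: [0.4176, -0.1931, 0.1087]
ee_rot: [0.178, 0.984, -0.0, -0.0]
ft_force: [-1.1, 1.5, 1.8]
grip_width: 0.702
grasp_force: 3.4
```

```bash
python3 go.py .5618 -.2468 .022 69.2;python3 - <<'E'
from h import *
t,s=cam("top"),cam("scene")
def crop(c,x,y,w,h,f): return cv2.resize(c["im"][y:y+h,x:x+w,::-1],None,fx=f,fy=f,interpolation=cv2.INTER_CUBIC)
cv2.imwrite("pics/c7.png",crop(s,230,110,100,100,6))
E
```

```text
pos [ 0.4176 -0.1931  0.1087] tool y deg 69.5 tilt [-0.  0. -1.] q7 [-0.51  0.13  0.9   2.08 -0.12  0.98  1.67] grip 0.702 3.4 F [-1.1  1.5  1.8] t 18.3
before turn [-0.3848  0.0007  0.2166] after turn [-0.3848  0.0025  0.2166] spin 0.0015 ( 0.3 deg)
```

View pics/c7.png

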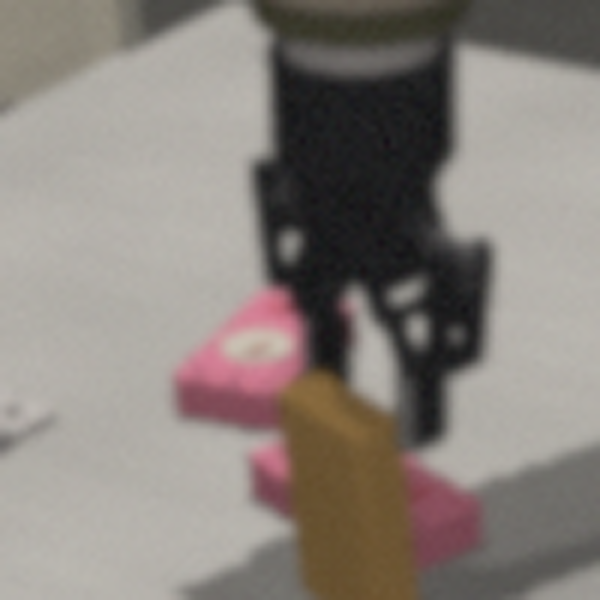

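The case is nearly upright, seen from its back at crop (350,500), with a small lean still possible. I'll measure the lean by fitting a box model to the brass pixels.

```bash
cat > fit.py <<'E'
# fit.py x y z yaw lean ; fits case pose (foot centre x,y,z, yaw of case x axis, lean of top toward +case x) to brass pixels in scene; a trailing "z" argument fixes z
import sys
from h import *
from scipy.optimize import minimize
p0=np.array(list(map(float,sys.argv[1:6])))
c=cam("scene"); hsv=cv2.cvtColor(c["im"],cv2.COLOR_RGB2HSV)
C=np.array([(x,y,z) for x in(-.013,.013) for y in(-.03,.03) for z in(0,.11)])
S=4
def hull(p):
    x,y,z,a,l=p; l,a=np.radians([l,a]); q=C-[.013,0,0]
    q=np.c_[q[:,0]*np.cos(l)+q[:,2]*np.sin(l),q[:,1],-q[:,0]*np.sin(l)+q[:,2]*np.cos(l)]+[.013,0,0]
    w=np.c_[q[:,0]*np.cos(a)-q[:,1]*np.sin(a),q[:,0]*np.sin(a)+q[:,1]*np.cos(a),q[:,2]]+[x,y,z]
    return cv2.convexHull(proj(c,w).astype(np.float32))[:,0]
h0=hull(p0); x0,y0=(h0.min(0)-25).astype(int); x1,y1=(h0.max(0)+25).astype(int)
m=cv2.inRange(hsv,(10,90,40),(28,255,255))[y0:y1,x0:x1]
n,lab,st,_=cv2.connectedComponentsWithStats(m); k=1+st[1:,4].argmax(); m=(lab==k).astype(np.uint8)*255
M=cv2.resize(m,None,fx=S,fy=S,interpolation=cv2.INTER_LINEAR)>127
def cost(p):
    im=np.zeros(M.shape,np.uint8); cv2.fillConvexPoly(im,np.round(((hull(p)-[x0,y0]+.5)*S)*16).astype(int),1,shift=4); im=im>0
    return 1-(im&M).sum()/(im|M).sum()
fix=2 if len(sys.argv)>6 else None
free=[i for i in range(5) if i!=fix]
def f(v): p=p0.copy(); p[free]=v; return cost(p)
sc=np.array([.01,.01,.005,6,6])[free]; v=p0[free]
for _ in range(3):
    r=minimize(f,v,method="Nelder-Mead",options=dict(initial_simplex=np.vstack([v]+[v+sc*e for e in np.eye(len(v))]),maxiter=400)); v=r.x
p=p0.copy(); p[free]=v; print("fit",p.round(4),"1-IoU",round(r.fun,3),"at start",round(cost(p0),3),"mask px",int((m>0).sum()))
E
python3 fit.py .43 -.197 0 -20.5 5 z; python3 fit.py .43 -.197 0 -20.5 15 z
```

```text
fit [  0.4274  -0.1976   0.     -28.9518   5.2767] 1-IoU 0.081 at start 0.165 mask px 716
fit [  0.4277  -0.1976   0.     -29.1579   5.1287] 1-IoU 0.081 at start 0.378 mask px 716
```

Emit:
arm_command:
  series: "0.299 0.01 0 0.001 0; 0.299 0.01 0 0.001 0; 0.299 0 0 0 0; 0.296 0 0 0 0; 0.293 0 0 0 0; 0.28 0 0 0 0; 0.2 0 0 0 0; 0.1 0 0 0 0; 0 0 0 0 0; 0 0 0 0 0"

```text
clock: 19.75
position: [0.4102, -0.1903, 0.1081]
ee_rot: [0.178, 0.984, 0.0, 0.0]
ft_force: [0.3, -0.3, -0.8]
grip_width: 0.997
grasp_force: 0.0
```

```bash
python3 fit.py .427 -.197 0 -20.5 0 z;python3 go.py .424 -.196 .16 -20.5
```

```text
fit [  0.4257  -0.1981   0.     -28.0885   1.4898] 1-IoU 0.089 at start 0.156 mask px 742
pos [ 0.4102 -0.1903  0.1081] tool y deg 69.5 tilt [ 0.  0. -1.] q7 [-0.52  0.1   0.91  2.1  -0.1   0.98  1.65] grip 1.0 0.0 F [ 0.3  0.7 -0.5] t 19.8
before turn [-0.0373 -0.0011 -0.1298] after turn [-0.0011  0.0373 -0.1298] spin 0.4998 ( 90.0 deg)
```

Emit:
arm_command:
  series: "0 0 0 -0.07 0; 0 0 0 -0.09 0; 0 0 0 -0.03 -0.055; 0 0 0 0 -0.055; 0 0 0 0 -0.055; 0 0 0 0 -0.055; 0 0 0 0 -0.055; 0 0 0 0 -0.055; 0 0 0 0 -0.055; 0 0 0 0 -0.055"

```text
clock: 21.05
position: [0.4098, -0.1923, 0.1914]
ee_rot: [-0.439, 0.898, -0.006, 0.002]
ft_force: [-0.5, -0.4, 3.0]
grip_width: 0.998
grasp_force: 0.0
```

```bash
python3 fit.py .4257 -.198 0 -22 0 z;python3 fit.py .4257 -.198 0 -28 1; python3 go.py .4257 -.198 .17 -22
```

```text
fit [  0.4274  -0.1964   0.     -28.9759   1.7407] 1-IoU 0.089 at start 0.138 mask px 741
fit [ 4.24800e-01 -1.98000e-01 -2.20000e-03 -2.78553e+01  1.82120e+00] 1-IoU 0.088 at start 0.095 mask px 741
pos [ 0.4109 -0.1889  0.1912] tool y deg 142.4 tilt [ 0.012 -0.002 -1.   ] q7 [-1.02 -0.28  1.24  2.03  0.28  1.21  2.59] grip 0.999 0.0 F [1.  1.5 0.4] t 21.15
before turn [-0.0041 -0.0427  0.0534] after turn [ 0.0075 -0.0422  0.0534] spin -0.0868 ( -15.6 deg)
```

Negative spin runs joint 7 to its limit, so I'll go the other way round.

Emit:
arm_command:
  series: "0 0 0 0 0.057; 0 0 0 0 0.057; 0 0 0 0 0.057; 0 0 0 0 0.057; 0 0 0 0 0.057; 0 0 0 0 0.057; 0 0 0 0 0.057; 0 0 0 0 0.057; 0 0 0 0 0.057; 0 0 0 0 0.057"

```text
clock: 22.4
position: [0.4098, -0.1913, 0.1907]
ee_rot: [0.432, 0.902, -0.001, 0.005]
ft_force: [0.4, -0.1, -0.1]
grip_width: 0.999
grasp_force: 0.0
```

Emit:
arm_command:
  series: "0 0 0 0 0.057; 0 0 0 0 0.057; 0 0 0 0 0.057; 0 0 0 0 0.057; 0 0 0 0 0.057; 0 0 0 0 0.052; 0 0 0 0 0; 0 0 0 0 0; 0 0 0 0 0; 0 0 0 0 0"

```text
clock: 23.65
position: [0.41, -0.191, 0.1914]
ee_rot: [0.825, 0.565, 0.003, 0.006]
ft_force: [-0.6, 0.5, -0.2]
grip_width: 1.001
grasp_force: 0.0
```

```bash
python3 fit.py .4257 -.198 0 -22 0 z; python3 go.py .420 -.197 .065 -21.5; python3 - <<'E'
from h import *
t=cam("top"); hsv=cv2.cvtColor(t["im"],cv2.COLOR_RGB2HSV)
m=cv2.inRange(hsv,(14,110,60),(28,255,255)); u=proj(t,[[.42,-.197,.11]])[0]; print("expect top",u)
x,y=u.astype(int); ys,xs=np.nonzero(m[y-30:y+30,x-40:x+40]); print("brass px",len(xs), (xs.mean()+x-40,ys.mean()+y-30) if len(xs) else "")
E
```

```text
fit [  0.427   -0.1958   0.     -28.9966   2.1244] 1-IoU 0.093 at start 0.146 mask px 734
pos [ 0.4101 -0.1909  0.1914] tool y deg -21.2 tilt [ 0.011 -0.006 -1.   ] q7 [-0.59 -0.09  0.9   2.02  0.08  1.17 -0.09] grip 1.004 0.0 F [0.4 0.3 0.1] t 23.7
before turn [-0.0045  0.0248  0.3164] after turn [-0.0043  0.0248  0.3164] spin 0.0017 ( 0.3 deg)
expect top [369.18322255 220.81788401]
brass px 0
```

Emit:
arm_command:
  series: "0 -0.0045 0.025 0.03 0; 0 0 0 0 0; 0 0 0 0.06 0; 0 0 0 0.06 0; 0 0 0 0.06 0; 0 0 0 0.06 0; 0 0 0 0.036 0; 0 0 0 0 0; 0 0 0 0 0; 0 0 0 0 0"
  newtons: 40

```text
clock: 25.0
position: [0.4205, -0.1971, 0.0699]
ee_rot: [0.825, 0.565, 0.003, 0.006]
ft_force: [0.9, -0.3, 0.0]
grip_width: 0.999
grasp_force: 0.0
```

```bash
python3 fit.py .4257 -.198 0 -22 0 z; python3 go.py .420 -.197 .065 -21.5
```

```text
fit [  0.4261  -0.1963   0.     -28.1971   2.6781] 1-IoU 0.11 at start 0.161 mask px 723
pos [ 0.4204 -0.1971  0.0698] tool y deg -21.2 tilt [ 0.012 -0.006 -1.   ] q7 [-0.5   0.23  0.93  2.11 -0.24  0.89  0.19] grip 1.004 0.0 F [-0.1  0.6 -0.6] t 25.05
before turn [-0.0001 -0.0011  0.012 ] after turn [-0.0001 -0.0011  0.012 ] spin 0.0015 ( 0.3 deg)
```

Emit:
arm_command:
  series: "0.3 0 0 0 0; 0.45 0 0 0 0; 0.55 0 0 0 0; 0.6 0 0 0 0; 0.63 0 0 0 0; 0.66 0 0 0 0; 0.7 0 0 0 0; 0.8 0 0 0 0; 0.8 0 0 0 0; 0.8 0 0 0 0"
  newtons: 40

```text
clock: 26.3
position: [0.4202, -0.1973, 0.0693]
ee_rot: [0.825, 0.565, 0.003, 0.006]
ft_force: [2.0, -0.4, 1.7]
grip_width: 0.296
grasp_force: 31.7
```

```bash
python3 fit.py .4257 -.198 0 -22 0 z; python3 go.py .420 -.197 .065 -21.5
```

```text
fit [  0.4196  -0.197    0.     -30.711   -1.6185] 1-IoU 0.264 at start 0.389 mask px 593
pos [ 0.4202 -0.1973  0.0693] tool y deg -21.2 tilt [ 0.011 -0.007 -1.   ] q7 [-0.5   0.23  0.93  2.12 -0.24  0.88  0.19] grip 0.298 31.7 F [ 2.3 -1.2  2. ] t 26.35
before turn [ 0.0005 -0.0008  0.0107] after turn [ 0.0005 -0.0008  0.0107] spin 0.0014 ( 0.3 deg)
```

Emit:
arm_command:
  series: "0.8 0 0 -0.02 0; 0.8 0 0 -0.05 0; 0.8 0 0 -0.08 0; 0.8 0 0 -0.09 0; 0.8 0 0 -0.1 0; 0.8 0 0 -0.1 0; 0.8 0 0 -0.1 0; 0.8 0 0 -0.1 0; 0.8 0 0 -0.08 0; 0.8 0 0 0 0"

```text
clock: 27.6
position: [0.4169, -0.1957, 0.3584]
ee_rot: [0.825, 0.564, 0.003, 0.006]
ft_force: [0.4, -0.4, -4.9]
grip_width: 0.305
grasp_force: 32.6
```

```bash
python3 fit.py .420 -.195 .28 -22 0; python3 go.py .603 .118 .36 -9
```

```text
fit [  0.4172  -0.1957   0.2905 -31.8732  -3.3067] 1-IoU 0.219 at start 0.36 mask px 958
pos [ 0.4164 -0.1954  0.3568] tool y deg -21.3 tilt [ 0.01  -0.006 -1.   ] q7 [-0.65 -0.21  0.86  1.74  0.17  1.54 -0.18] grip 0.301 32.6 F [-0.3 -0.4 -5.1] t 27.65
before turn [ 0.8994  0.1505 -0.0082] after turn [ 0.8469  0.3382 -0.0082] spin -0.0681 ( -12.3 deg)
```

Emit:
arm_command:
  series: "0.8 0 0 0 -0.034; 0.8 0 0 0 -0.034; 0.8 0.05 0.02 0 0; 0.8 0.1 0.04 0 0; 0.8 0.12 0.05 0 0; 0.8 0.12 0.05 0 0; 0.8 0.12 0.05 0 0; 0.8 0.12 0.05 0 0; 0.8 0.1 0.04 0 0; 0.8 0.06 0.018 0 0"

```text
clock: 28.9
position: [0.5921, 0.1008, 0.3541]
ee_rot: [0.76, 0.65, -0.0, 0.005]
ft_force: [0.1, -1.1, -3.5]
grip_width: 0.299
grasp_force: 32.6
```

```bash
python3 go.py .603 .118 .36 -9; python3 fit.py .603 .121 .29 -9 0; python3 - <<'E'
from h import *
t=cam("top"); hsv=cv2.cvtColor(t["im"],cv2.COLOR_RGB2HSV)
m=cv2.inRange(hsv,(45,120,40),(80,255,255)); ys,xs=np.nonzero(m); print("green top px",len(xs))
E
```

```text
pos [0.5921 0.1008 0.3541] tool y deg -8.9 tilt [ 0.006 -0.008 -1.   ] q7 [-0.84  0.28  0.76  1.39 -0.19  1.53 -0.25] grip 0.299 32.6 F [ 0.1 -1.1 -3.5] t 28.9
before turn [ 0.0466  0.0204 -0.015 ] after turn [ 0.0467  0.0203 -0.015 ] spin 0.0004 ( 0.1 deg)
fit [ 0.5802  0.1009  0.2792 16.5995  9.9984] 1-IoU 0.285 at start 0.505 mask px 2026
green top px 373
```

Emit:
arm_command:
  series: "0.8 0.024 0.01 0 0; 0.8 0.023 0.01 0 0; 0.8 0 0 0.04 0; 0.8 0 0 0.03 0; 0.8 0 0 0 0; 0.8 0 0 0 0; 0.8 0 0 0 0; 0.8 0 0 0 0; 0.8 0 0 0 0; 0.8 0 0 0 0"

```text
clock: 30.25
position: [0.6032, 0.1141, 0.3291]
ee_rot: [0.76, 0.649, 0.002, 0.006]
ft_force: [0.2, 0.0, -3.7]
grip_width: 0.301
grasp_force: 32.7
```

```bash
python3 go.py .603 .118 .218 -9; python3 - <<'E'
from h import *
t,s=cam("top"),cam("scene"); o=manip.get_obs()["position"]
a=np.radians(-9); X=np.array([np.cos(a),np.sin(a),0]); Y=np.array([-np.sin(a),np.cos(a),0]); Z=np.array([0,0,1])
ft=o+.003*Y-.069*Z
box=[ft+X*i*.013+Y*j*.03+Z*k for k in(0,.11) for i,j in((-1,-1),(-1,1),(1,1),(1,-1))]
mc=np.array([.603,.121,.149]); mat=[mc+X*i*.03+Y*j*.033 for i,j in((-1,-1),(-1,1),(1,1),(1,-1))]
div=[[mc+X*i*.035+Y*sgn*.037+Z*.106 for i in(-1,1)] for sgn in(-1,1)]
out=[]
for c,x,y,w,h,f in((t,190,60,110,120,3.6),(s,330,120,110,150,4)):
    im=cv2.resize(c["im"][y:y+h,x:x+w,::-1],None,fx=f,fy=f,interpolation=cv2.INTER_CUBIC)
    q=lambda P:[np.round((proj(c,P)-[x,y]+.5)*f).astype(np.int32)]
    cv2.polylines(im,q(box[:4]),True,(255,255,0),1); cv2.polylines(im,q(box[4:]),True,(255,255,0),1); cv2.polylines(im,q(mat),True,(255,0,255),1)
    for d in div: cv2.polylines(im,q(d),False,(0,0,255),1)
    out.append(cv2.copyMakeBorder(im,0,600-im.shape[0],0,0,cv2.BORDER_CONSTANT))
o=np.hstack(out)[:,:800]; cv2.imwrite("pics/c10.png",np.hstack(out) if np.hstack(out).shape[1]<=800 else cv2.resize(np.hstack(out),(800,560)))
E
```

```text
pos [0.6032 0.1141 0.3291] tool y deg -9.0 tilt [ 0.011 -0.007 -1.   ] q7 [-0.84  0.32  0.75  1.41 -0.21  1.49 -0.26] grip 0.301 32.7 F [ 0.2  0.  -3.7] t 30.25
before turn [ 0.0109 -0.0051  0.2777] after turn [ 0.0109 -0.0051  0.2777] spin 0.0 ( 0.0 deg)
```

View pics/c10.png

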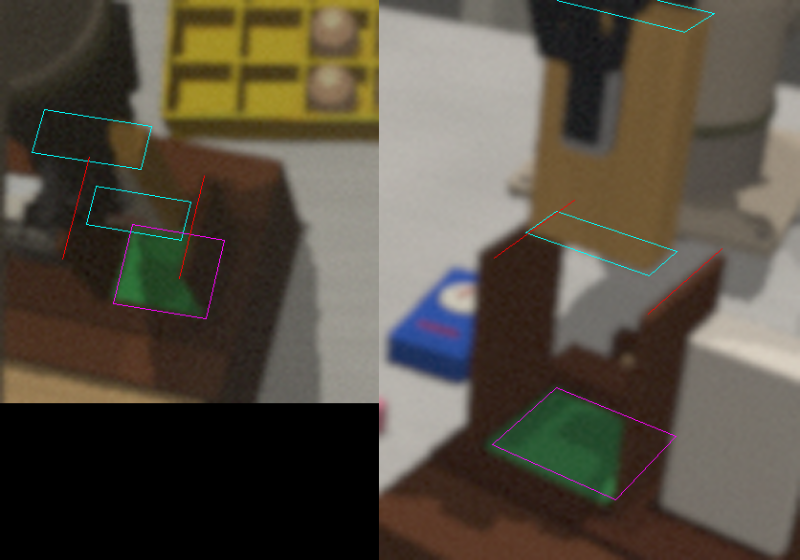

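The picture shows the case hanging upright over the bay: foot edge at (535,228)–(668,268), mat corners within about 5 zoomed pixels of the prediction, and the case between the two dividers. Next, refine the lateral fit from the lower edges only.

```bash
python3 - <<'E'
from h import *
from scipy.optimize import minimize
s=cam("scene"); hsv=cv2.cvtColor(s["im"],cv2.COLOR_RGB2HSV); o=manip.get_obs()["position"]; S=4
def hull(p,z,C):
    a=np.radians(p[2]); w=np.c_[C[:,0]*np.cos(a)-C[:,1]*np.sin(a)+p[0],C[:,0]*np.sin(a)+C[:,1]*np.cos(a)+p[1],C[:,2]+z]
    return cv2.convexHull(proj(s,w).astype(np.float32))[:,0]
def fit(m,x0,y0,z,C,p0,rows,hull_fill):
    M=cv2.resize(m,None,fx=S,fy=S,interpolation=cv2.INTER_LINEAR)>127
    M[:rows*S]=0
    if hull_fill:
        ys,xs=np.nonzero(M); k=np.zeros(M.shape,np.uint8); cv2.fillConvexPoly(k,cv2.convexHull(np.c_[xs,ys].astype(np.int32)),1); M=k>0
    def cost(p):
        im=np.zeros(M.shape,np.uint8); cv2.fillConvexPoly(im,np.round((hull(p,z,C)-[x0,y0]+.5)*S*16).astype(int),1,shift=4); im[:rows*S]=0
        return 1-((im>0)&M).sum()/((im>0)|M).sum()
    v=np.array(p0)
    for _ in range(3):
        r=minimize(cost,v,method="Nelder-Mead",options=dict(initial_simplex=np.vstack([v,v+[.008,0,0],v+[0,.008,0],v+[0,0,5]]))); v=r.x
    return v.round(4),round(r.fun,3),int(M.sum()/16)
B=np.array([(x,y,z) for x in(-.013,.013) for y in(-.03,.03) for z in(0,.11)])
h=hull([o[0],o[1]+.003,-9],o[2]-.069,B); x0,y0=(h.min(0)-12).astype(int); x1,y1=(h.max(0)+12).astype(int)
br=cv2.inRange(hsv,(12,120,50),(28,255,255))[y0:y1,x0:x1]
vt=int(proj(s,[o-[0,0,.02]])[0,1]); print("tip row",vt)
n,lab,st,_=cv2.connectedComponentsWithStats(br); br=(lab==1+st[1:,4].argmax()).astype(np.uint8)*255
for dz in(.066,.069,.072): print("case z",dz,fit(br,x0,y0,o[2]-dz,B,[o[0],o[1]+.003,-9],vt+4-y0,True))
print("tcp",o)
E
```

```text
tip row 157
case z 0.066 (array([ 0.6143,  0.1181, 19.7969]), np.float64(0.053), 1114)
case z 0.069 (array([ 0.6098,  0.1166, 22.4044]), np.float64(0.05), 1114)
case z 0.072 (array([ 0.6049,  0.1154, 23.9595]), np.float64(0.047), 1114)
tcp [0.60317299 0.11406866 0.32903859]
```

Emit:
arm_command:
  series: "0.8 0.011 -0.005 0 0; 0.8 0 0 0 0; 0.8 0 0 0.03 0; 0.8 0 0 0.035 0; 0.8 0 0 0.035 0; 0.8 0 0 0.035 0; 0.8 0 0 0.035 0; 0.8 0 0 0.035 0; 0.8 0 0 0.03 0; 0.8 0 0 0.015 0"

```text
clock: 31.65
position: [0.6027, 0.1181, 0.2281]
ee_rot: [0.76, 0.649, 0.002, 0.006]
ft_force: [-0.1, 0.2, -3.3]
grip_width: 0.3
grasp_force: 32.8
```

```bash
python3 go.py .603 .118 .2185 -9
```

```text
pos [0.6027 0.1181 0.2281] tool y deg -9.0 tilt [ 0.01  -0.007 -1.   ] q7 [-0.84  0.37  0.72  1.56 -0.24  1.29 -0.24] grip 0.3 32.8 F [-0.1  0.2 -3.3] t 31.65
before turn [0.0001 0.0005 0.0241] after turn [0.0001 0.0005 0.0241] spin 0.0 ( 0.0 deg)
```

Emit:
arm_command:
  series: "0.8 0 0 0.006 0; 0.8 0 0 0.006 0; 0.8 0 0 0.006 0; 0.8 0 0 0.003 0; 0.8 0 0 0 0; 0.8 0 0 0 0; 0.8 0 0 0 0; 0.8 0 0 0 0; 0.8 0 0 0 0; 0.8 0 0 0 0"

```text
clock: 32.9
position: [0.603, 0.118, 0.2206]
ee_rot: [0.76, 0.649, 0.002, 0.006]
ft_force: [-0.2, -0.8, -2.7]
grip_width: 0.304
grasp_force: 32.8
```

Emit:
arm_command:
  series: "0.8 0 0 0.0025 0; 0.8 0 0 0 0; 0.8 0 0 0.0025 0; 0.8 0 0 0 0; 0.8 0 0 0 0; 0.8 0 0 0 0; 0.8 0 0 0 0; 0.8 0 0 0 0; 0.8 0 0 0 0; 0.8 0 0 0 0"

```text
clock: 34.15
position: [0.603, 0.118, 0.2186]
ee_rot: [0.76, 0.649, 0.002, 0.006]
ft_force: [-0.1, 0.3, -3.6]
grip_width: 0.302
grasp_force: 32.8
```

Emit:
arm_command:
  series: "0.8 0 0 0.0025 0; 0.8 0 0 0 0; 0.8 0 0 0 0; 0.8 0 0 0.0025 0; 0.8 0 0 0 0; 0.8 0 0 0 0; 0.8 0 0 0 0; 0.8 0 0 0 0; 0.8 0 0 0 0; 0.8 0 0 0 0"

```text
clock: 35.4
position: [0.6032, 0.1179, 0.2183]
ee_rot: [0.76, 0.649, 0.002, 0.006]
ft_force: [-7.7, -1.7, 13.4]
grip_width: 0.3
grasp_force: 35.1
```

Emit:
arm_command:
  series: "0.8 0 0 -0.0025 0; 0.8 0 0 0 0; 0.72 0 0 0 0; 0.7 0 0 0 0; 0.69 0 0 0 0; 0.68 0 0 0 0; 0.65 0 0 0 0; 0.5 0 0 0 0; 0.3 0 0 0 0; 0.1 0 0 0 0"

```text
clock: 36.65
position: [0.603, 0.118, 0.2175]
ee_rot: [0.76, 0.649, 0.002, 0.006]
ft_force: [0.0, -0.4, -0.0]
grip_width: 0.891
grasp_force: 0.0
```

Emit:
arm_command:
  series: "0 0 0 0 0; 0 0 0 0 0; 0 0 0 0 0; 0 0 0 -0.04 0; 0 0 0 -0.08 0; 0 0 0 -0.1 0; 0 0 0 -0.1 0; 0 0 0 -0.1 0; 0 0 0 0 0; 0 0 0 0 0"

```text
clock: 37.9
position: [0.6011, 0.119, 0.3856]
ee_rot: [0.76, 0.649, 0.002, 0.006]
ft_force: [-1.5, -0.9, 0.2]
grip_width: 0.999
grasp_force: 0.0
```

```bash
python3 go.py .603 .118 .2185 -9; python3 fit.py .603 .121 .149 -9 0 z
python3 - <<'E'
from h import *
s,t=cam("scene"),cam("top")
X=np.array([np.cos(np.radians(-9)),np.sin(np.radians(-9)),0]);Y=np.array([-X[1],X[0],0])
f=np.array([.603,.121,.149]); tp=[f+X*i*.013+Y*j*.03+[0,0,.11] for i,j in((-1,-1),(-1,1),(1,1),(1,-1))]
for c in(s,t):
    hsv=cv2.cvtColor(c["im"],cv2.COLOR_RGB2HSV); m=cv2.inRange(hsv,(10,90,40),(28,255,255))
    k=np.zeros(m.shape,np.uint8); cv2.fillConvexPoly(k,cv2.convexHull(np.round(proj(c,tp)).astype(np.int32)),1)
    print("brass share of expected top face",round(float((m[k>0]>0).mean()),2), hsv[k>0].mean(0).round())
E
```

```text
pos [0.6011 0.119  0.3856] tool y deg -9.0 tilt [ 0.01  -0.006 -1.   ] q7 [-0.84  0.31  0.76  1.3  -0.21  1.6  -0.27] grip 0.999 0.0 F [-1.5 -0.9  0.2] t 37.9
before turn [2.000e-04 2.000e-04 4.179e-01] after turn [2.000e-04 2.000e-04 4.179e-01] spin -0.0 ( -0.0 deg)
fit [ 0.6019  0.1193  0.149  -8.9462  4.9558] 1-IoU 0.441 at start 0.463 mask px 3758
brass share of expected top face 0.76 [ 18. 112. 123.]
brass share of expected top face 0.97 [ 18. 153. 104.]
```

```bash
sed -i 's/(10,90,40)/(10,90,80)/' fit.py; python3 fit.py .603 .121 .149 -9 0 z; python3 fit.py .603 .121 .149 -9 6 z; python3 - <<'E'
from h import *
t=cam("top"); hsv=cv2.cvtColor(t["im"],cv2.COLOR_RGB2HSV); m=cv2.inRange(hsv,(14,110,88),(28,255,255))
u=proj(t,[[.603,.121,.259]])[0].astype(int); sub=m[u[1]-22:u[1]+22,u[0]-28:u[0]+28]
n,lab,st,cen=cv2.connectedComponentsWithStats(sub); k=1+st[1:,4].argmax(); ys,xs=np.nonzero(lab==k)
c,sz,a=cv2.minAreaRect(np.c_[xs,ys].astype(np.float32)); q=np.array(c)+u-[28,22]
P=plane(t,[q],.259); B=cv2.boxPoints((c,sz,a))+u-[28,22]; print("top-face centre",P.round(4),"corners",plane(t,B,.259)[:,:2].round(3).tolist(),len(xs))
E
```

```text
fit [ 0.6019  0.121   0.149  -7.0954  4.9783] 1-IoU 0.201 at start 0.22 mask px 1822
fit [ 0.5992  0.1184  0.149  12.9482  6.0848] 1-IoU 0.189 at start 0.217 mask px 1819
top-face centre [[0.6052 0.122  0.259 ]] corners [[0.597, 0.153], [0.625, 0.15], [0.613, 0.09], [0.586, 0.094]] 315
```

```bash
python3 -c "
from workcell import manip
print(manip.hand_in())"
```

```text
the job is handed in; nothing more can be done
None
```

The brass case is standing on the green mat, dial toward the drawer fronts, and the job is handed in; no verdict came back. My last top-view measurement put the top of the case within about 3 mm of my estimate of the mat's centre. The scene-camera fit was too poor to confirm the lean. I did not re-check the gauges, cones, hinge, slider or drawer at the end.

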